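# Brush off a signal lamp and clip its new amber lens home

## Robot

A 6-joint arm with a two-finger parallel gripper is mounted at the origin on the work surface. World frame = base frame: x ahead of the robot, y to its left, z up, the work surface at z = 0. Lengths are in m, angles in degrees, forces in N, time in s.
With the tool pointing down it reaches from about 0.4 to 0.825 m from the base axis. Payload 7 kg.
Tool frame: the origin (TCP) lies midway between the tips of the shut fingers; the grasp point (between the pads) lies 19 mm behind it; z points along the fingers, y is the line along which they close (so a half turn about z gives the same grasp; the last joint's range is limited). The gripper opens to 88 mm and grips with 3 to 60 N. Pads are 19 mm wide; open, the fingers measure 130 mm over their backs; the gripper's body (78 mm by 193 mm) begins 47 mm behind the grasp point.
Start: joints at [16.507, 20.546, 0.682, 0, -70.136, -16.507], TCP at [0.675, -0, 0.227] pointing down, gripper open.
Joint ranges: [-176.03, 176.03], [-82.01, 121.73], [-58.28, 71.71], [-173.87, 95.51], [-174.79, -0.11], [-173.66, 173.66]. Speed limits (degrees/s): [136.94, 136.94, 172.46, 180, 180, 180].

## Interface

Orientations are given as [roll, pitch, yaw] about the fixed x, y, z axes, in that order (R = Rz(yaw) Ry(pitch) Rx(roll)).
In Python, from plant import ctrl gives the robot as it stands. The module is installed in compiled form; this text tells all that it offers.
- The arm moves only by the tool send_rows, never from a script. Its argument "plan" is a list that holds one entry, the list of rows, each a list of 6 numbers: the shift along the tool's x, y, z in cm, then the turn, a rotation vector about the tool's x, y, z in degrees. A call has 1 to 8 rows; each row is the pose to reach, as a shift and turn from the pose commanded when the call began, along the tool's axes at that moment; what a row does not reach only later rows make up. A row lasts 1/12 s, in which the tool goes at most 41.7 mm and 7.16 degrees, less where a joint would pass 70% of its speed; a pose out of reach is approached as far as the arm can. A call with a gripper value outside its range is refused whole. "fingers" is the opening, from 0 (shut) to 1 (fully open), set as the call begins (left out, the last holds). The fingers move at their own pace and stop on an object; the grip force is fixed at half the most. Time passes only in rows, so rows that repeat a pose let the fingers close. It gives the time, the measured TCP pose, the force, the opening and the grip force at its end, in the units of the state.
- ctrl.get_obs(): the state, without advancing time (a new reading comes with each control period).
- ctrl.snapshot(name): name is "scene" or "side" or "wrist"; returns a dict with "img" (384x512x3 uint8, red, green, blue), "K" (3x3 intrinsics, pixels), "k1" (the pictures are not rectified: a ray, as slopes to the right and down, at radius r is drawn at 1 + k1 r^2 times it, then the intrinsics apply), "pose" (4x4, takes a point from camera to world coordinates). Camera axes: x right, y down, z forward; pixel columns grow to the right and rows downward; lengths in m; the calibration is good to about 2 mm. A picture is of the moment at which its call begins. There is no depth.
- ctrl.close_job(): hands the job in; it is judged then, once.
The state is a dict: "clock": time; "joint_pos": joint angles; "qvel": joint speeds; "tau": joint torques, N m; "tool_pos": TCP position; "orientation": TCP orientation; "force": force on the tool from outside, world axes, zero at the start; "moment": the same for the moment, N m; "opening": finger opening in m; "gripper_force": force on a finger pad.
Only numpy, scipy, OpenCV 4.12 (cv2) and the standard library are available. Lean on these libraries where they do the work, as an engineer would, in place of code of your own. Each camera call takes 0.05 s, during which the arm holds its last target. There are 200 camera calls.

## Task

With the brush, sweep the three broken lens bits off the signal lamp onto the bench (never touch them with the gripper or a dome), and put the brush down on the bench clear of the lamp. Then press the amber dome straight down onto the lamp until both spring clips snap over its flange, and go on pressing it firmly down on its sprung plate: the program finishes while still pressing, without letting up. Leave everything else on the bench where it is.

Things in the scene. Friction and masses are not known exactly. Their poses are not given: they have to be found in the camera images.
- lamp: The signal lamp's foot, fixed to the bench: black block 76 mm (its x) x 124 mm (its y), 26 mm high; origin: centre of its underside. Four grey guide pins, 8 mm thick, at x +-26, y +-38 mm, 53 mm high, leave the dome's flange 2 mm of play. Steel spring clips at y +-42 mm, 56 mm high. Along its x the way over the plate is open, 68 mm wide: swept along it, either way, bits fall over the block's edge
- seat (a point): Centre of the top of the round white sprung plate (72 mm across) on the foot, 32 mm above the bench, taken with the plate up (the point does not sink); axes as the foot's. The dome's underside centre belongs here, any way round: 1 mm below this point when latched and let go, 4 mm below when the plate is on its stop. Sweep with the bristles 2 to 5 mm above it
- plate (a joint): How far the sprung white plate has sunk, m: 0 up, 0.004 on its stop. Spring: 1 N at the start, 2 N more per mm. With the dome latched and let go it reads about 0.001; pressed firmly (6 N or more on the dome) over 0.0025
- clip_left (a joint): Clip at the lamp's +y side, how far it is pushed outward, m: 0 relaxed, 0.003 as the flange passes, near 0 again once snapped over it. Its round steel nose reaches 3 mm in over the flange, 43 mm above the bench. The push on the dome peaks at about 8 to 15 N with its underside 11 mm above the seat, drops suddenly to nothing (the clips then draw it down) and rises again on the plate
- clip_right (a joint): The same for the clip at the lamp's -y side
- brush: Bench brush standing on its bristles: black bristle block 26 mm (x) x 50 mm (y), 30 mm high, wooden back 30 x 54 mm up to 45 mm, on it an upright light wooden handle 20 mm (x) x 24 mm (y) from 45 to 106 mm; about 120 g. Origin: centre of the underside of the bristles, z up the handle. Grip the handle from above, about 80 mm up
- dome_amber: The new amber (orange) lens, round plastic lens dome, about 80 g: flange 80 mm across, 7 mm thick at the bottom, above it a smooth cylinder 56 mm across up to 67 mm, rounded crown to 81 mm. Stands upright. Origin: centre of its underside, z up. Grip the cylinder from above, 50 to 55 mm up, so that the fingertips stay clear of the pins and clips
- dome_red: A bystander, red, same make: round plastic lens dome, about 80 g: flange 80 mm across, 7 mm thick at the bottom, above it a smooth cylinder 56 mm across up to 67 mm, rounded crown to 81 mm. Stands upright. Origin: centre of its underside, z up
- dome_green: A bystander, green, same make: round plastic lens dome, about 80 g: flange 80 mm across, 7 mm thick at the bottom, above it a smooth cylinder 56 mm across up to 67 mm, rounded crown to 81 mm. Stands upright. Origin: centre of its underside, z up
- bit1: One bit: chunk about 15 x 14 mm, 12 mm tall, about 12 g, of the broken old amber lens, lying loose on the lamp's white plate. Origin: centre of its underside
- bit2: Another bit: chunk about 15 x 14 mm, 12 mm tall, about 12 g, of the broken old amber lens, lying loose on the lamp's white plate. Origin: centre of its underside
- bit3: A third bit: chunk about 15 x 14 mm, 12 mm tall, about 12 g, of the broken old amber lens, lying loose on the lamp's white plate. Origin: centre of its underside
- screw_jar: Bystander: jar of screws with a green cap, 68 mm across, 100 mm tall; origin: centre of its underside
- screwdriver: Bystander: screwdriver lying on the bench on the robot's right; origin in its handle
- spot_lamp: Bystander: round spot lamp lying face up, 90 mm across, 46 mm tall; origin: centre of its underside
- bulb_carton: Bystander: green carton 50 x 90 x 60 mm; origin: centre of its underside
Mind the look-alikes: they are no part of the job. What is shaped like the lamp but purple is not meant. Leave any purple look-alike of the dome_amber alone.

How it is judged (in metres and radians):
On the way, in this order (a step that is already met when the one before it is completed fails the run):
1. all three bits are swept off the lamp ((height (world z) of bit1 below 0.022 m or (height (world z) of bit1 below 0.034 m and (x of bit1 in the frame of lamp above 0.041 m or x of bit1 in the frame of lamp below -0.041 m or y of bit1 in the frame of lamp above 0.065 m or y of bit1 in the frame of lamp below -0.065 m))) and (height (world z) of bit2 below 0.022 m or (height (world z) of bit2 below 0.034 m and (x of bit2 in the frame of lamp above 0.041 m or x of bit2 in the frame of lamp below -0.041 m or y of bit2 in the frame of lamp above 0.065 m or y of bit2 in the frame of lamp below -0.065 m))) and (height (world z) of bit3 below 0.022 m or (height (world z) of bit3 below 0.034 m and (x of bit3 in the frame of lamp above 0.041 m or x of bit3 in the frame of lamp below -0.041 m or y of bit3 in the frame of lamp above 0.065 m or y of bit3 in the frame of lamp below -0.065 m)))), for 0.2 s.
2. the brush is put down on the bench, let go, clear of the lamp (horizontal distance between brush and lamp above 0.09 m and height (world z) of brush below 0.04 m and contact force between the fingers and brush below 0.2 N), for 0.2 s.
3. the amber dome is snapped home under both clips (horizontal distance between dome_amber and seat below 0.004 m and angle between dome_amber's own z axis and vertical below 0.07 rad and z of dome_amber in the frame of seat below 0.0005 m and value of joint each of clip_left, clip_right below 0.0022 m), for 0.1 s.
At the end, for the whole second after the job is handed in: Amber dome under both clips (4 mm from centre, tilt < 0.07 rad, underside < 0.5 mm above the seat, clips within 2.2 mm of relaxed), robot on it and plate still pressed down > 2.5 mm; bits off the lamp (z < 22 mm, or heaped beside it); brush on the bench, let go, > 90 mm from the lamp's centre (all of step 1 and all of step 2 and all of step 3 and value of joint plate above 0.0025 m and (contact force between dome_amber and the fingers above 2 N or contact force between dome_amber and the arm above 2 N)); the arm keeps its last pose, push and grip.
It fails at once if the gripper or arm touches a broken bit (contact force between any of the fingers, the arm and bit1 above 0.3 N or contact force between any of the fingers, the arm and bit2 above 0.3 N or contact force between any of the fingers, the arm and bit3 above 0.3 N).
It fails at once if a dome touches a broken bit while the bit is on the lamp ((contact force between dome_amber and bit1 above 0.3 N and height (world z) of bit1 above 0.022 m) or (contact force between dome_red and bit1 above 0.3 N and height (world z) of bit1 above 0.022 m) or (contact force between dome_green and bit1 above 0.3 N and height (world z) of bit1 above 0.022 m) or (contact force between dome_amber and bit2 above 0.3 N and height (world z) of bit2 above 0.022 m) or (contact force between dome_red and bit2 above 0.3 N and height (world z) of bit2 above 0.022 m) or (contact force between dome_green and bit2 above 0.3 N and height (world z) of bit2 above 0.022 m) or (contact force between dome_amber and bit3 above 0.3 N and height (world z) of bit3 above 0.022 m) or (contact force between dome_red and bit3 above 0.3 N and height (world z) of bit3 above 0.022 m) or (contact force between dome_green and bit3 above 0.3 N and height (world z) of bit3 above 0.022 m)).
It fails at once if a bystander is moved more than 30 mm (distance of any of dome_red, dome_green, screw_jar, screwdriver, spot_lamp, bulb_carton from where it was at the start of the episode above 0.03 m).
It also fails if it takes over 72 s, if anything falls off the work surface, if the arm or the gripper's body presses on something with over 40 N, if the wrist force passes 120 N, or if a joint passes its speed limit or range.

## Working session

There is one attempt and no reset: what is moved stays moved. The work goes in short steps, Python scripts to look and compute and a tool call to move; the robot and the scene stay as the last step left them, time stands still between calls to the robot, and variables do not carry over. Pictures are saved under pics/ and viewed, at most 10 in all, crops included, and the job is handed in when it is done.

Besides the shell and the picture viewer there is one more tool, called after "Emit:" by a JSON object that holds its "name" and its "arguments", one argument or row to a line. send_rows: Moves the arm, as the interface text tells. Its arguments: {"type":"object","properties":{"plan":{"type":"array","items":{"type":"array","items":{"type":"array","items":{"type":"number"}}}},"fingers":{"type":"number"}},"required":["plan"]}

```bash
mkdir -p pics
cat > h.py <<'E'
import numpy as np, cv2
from plant import ctrl
def snap(n,f):
    s=ctrl.snapshot(n); cv2.imwrite(f'pics/{f}.png',s['img'][:,:,::-1]); np.savez(f'pics/{f}.npz',**s); return s
def load(f): return dict(np.load(f'pics/{f}.npz'))
def ray(s,u,v):
    K=s['K']; k=float(s['k1']); d=np.array([(u-K[0,2])/K[0,0],(v-K[1,2])/K[1,1]]); x=d.copy()
    for _ in range(30): x=d/(1+k*(x@x))
    T=s['pose']; return T[:3,3],T[:3,:3]@np.array([x[0],x[1],1])
def atz(s,u,v,z):
    o,d=ray(s,u,v); return o+d*(z-o[2])/d[2]
def proj(s,p):
    T=s['pose']; c=T[:3,:3].T@(np.array(p)-T[:3,3]); x=c[:2]/c[2]; x=x*(1+float(s['k1'])*(x@x)); K=s['K']
    return np.array([K[0,0]*x[0]+K[0,2],K[1,1]*x[1]+K[1,2]])
E
python3 - <<'E'
from h import *
a=snap('scene','s0');b=snap('side','d0')
for s in(a,b):print(s['pose'].round(3),s['K'][0,0],s['k1'])
o=ctrl.get_obs();print(o)
cv2.imwrite('pics/v1.png',cv2.resize(a['img'][:,:,::-1],(800,600),interpolation=cv2.INTER_CUBIC))
cv2.imwrite('pics/v2.png',cv2.resize(b['img'][:,:,::-1],(800,600),interpolation=cv2.INTER_CUBIC))
E
```

```text
[[-0.83   0.361 -0.425  1.032]
 [ 0.557  0.511 -0.655  0.716]
 [-0.019 -0.78  -0.625  0.793]
 [ 0.     0.     0.     1.   ]] 352.58303283233835 -0.08524628414993332
[[ 0.716 -0.427  0.553 -0.29 ]
 [-0.698 -0.456  0.551 -0.838]
 [ 0.017 -0.781 -0.625  0.998]
 [ 0.     0.     0.     1.   ]] 444.626386052825 -0.15411574546913706
{'clock': 0.1, 'joint_pos': array([ 1.65067685e+01,  2.05868346e+01,  6.37994050e-01, -1.69684261e-02,
       -7.01365653e+01, -1.65068308e+01]), 'qvel': array([ 0.04335951, -0.03579004,  0.1539375 , -0.01303934,  0.03583033,
       -0.00791869]), 'tau': array([-1.42273191e-03, -5.84165347e+01,  2.93752134e+01,  7.01551259e+00,
        1.01412315e-02, -6.66964229e-05]), 'tool_pos': array([ 6.74549929e-01, -3.72965878e-05,  2.25716588e-01]), 'orientation': array([ 1.79913581e+02, -8.97364508e-03, -9.00058329e+01]), 'force': array([0.85412125, 0.21199558, 0.04704088]), 'moment': array([-0.02955491, -0.02469944,  0.00858035]), 'gripper_force': 0.0, 'opening': 0.08791614865591757}
```

View pics/v1.png

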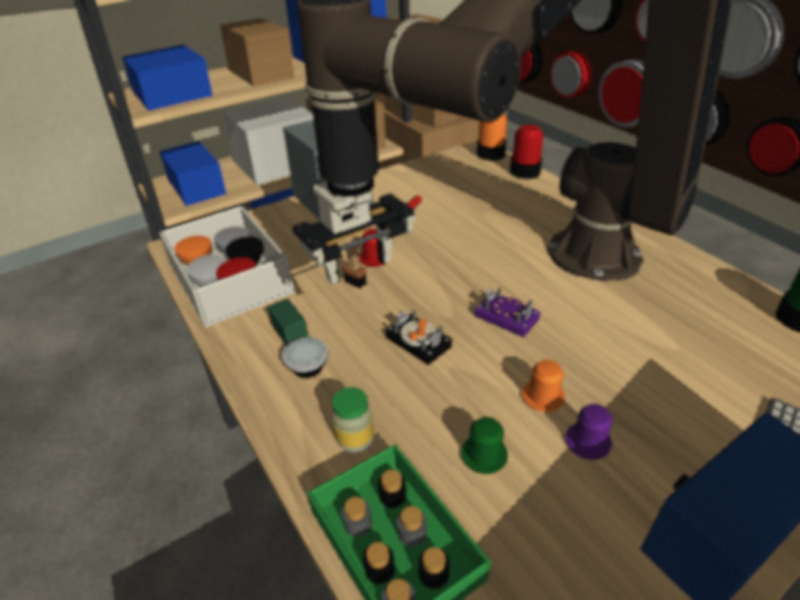

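View pics/v2.png

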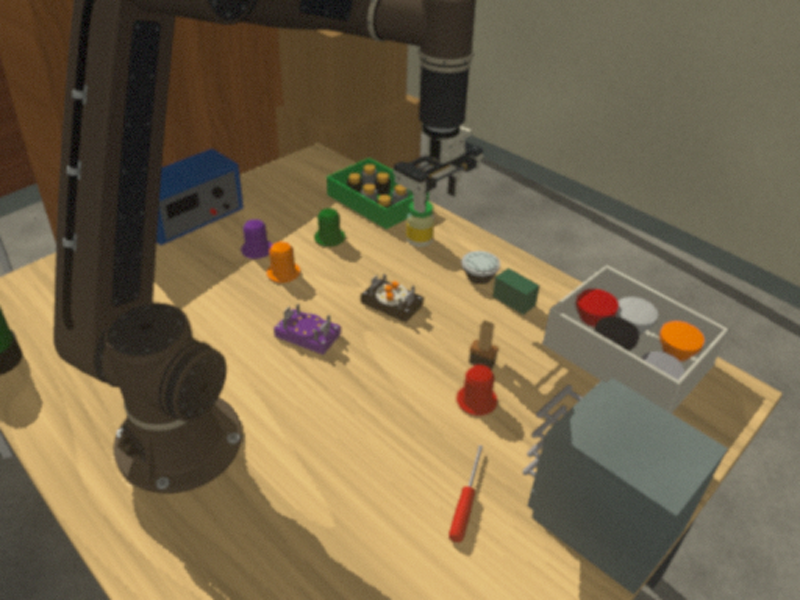

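Scene view (at 800x600): black lamp at (418,335), its purple look-alike at (507,310); the amber dome is orange at (545,385), with a purple one at (590,430) and green at (485,445). The brush is at (353,275). Side view: lamp (392,297), amber dome (283,262), brush (485,345). The orange domes in the trays and on the back shelf aren't standing free on the bench by the lamp. I'll enlarge to confirm.

Run:
```python
from h import *
a=load('s0');b=load('d0')
def crop(s,u,v,w,h):
    c=s['img'][v:v+h,u:u+w,::-1]; c=cv2.resize(c,(400,300),interpolation=cv2.INTER_CUBIC); return c
# 80x60 px crops x5
B=[(b,211,160),(b,270,190),(b,141,140),(a,228,185)]
t=[crop(s,u,v,80,60) for s,u,v in B]
cv2.imwrite('pics/v3.png',np.vstack([np.hstack(t[:2]),np.hstack(t[2:])]))
f=1/1.5625
for n,s,u,v,z in [('lamp',b,392,297,.03),('lampS',a,418,335,.03),('dome',b,283,275,.004),('domeS',a,545,397,.004),('brush',b,484,355,.02),('brushS',a,354,278,.02),('red',b,478,402,.0),('purpL',b,307,328,.02),('green',b,330,240,0),('purpD',b,256,250,0)]:
    print(n,atz(s,u*f,v*f,z).round(3))
```

```text
lamp [0.552 0.003 0.03 ]
lampS [0.564 0.024 0.03 ]
dome [0.444 0.26  0.004]
domeS [0.451 0.28  0.004]
brush [ 0.567 -0.25   0.02 ]
brushS [ 0.569 -0.237  0.02 ]
red [ 0.475 -0.315  0.   ]
purpL [0.357 0.06  0.02 ]
green [0.623 0.3   0.   ]
purpD [0.46  0.393 0.   ]
```

View pics/v3.png

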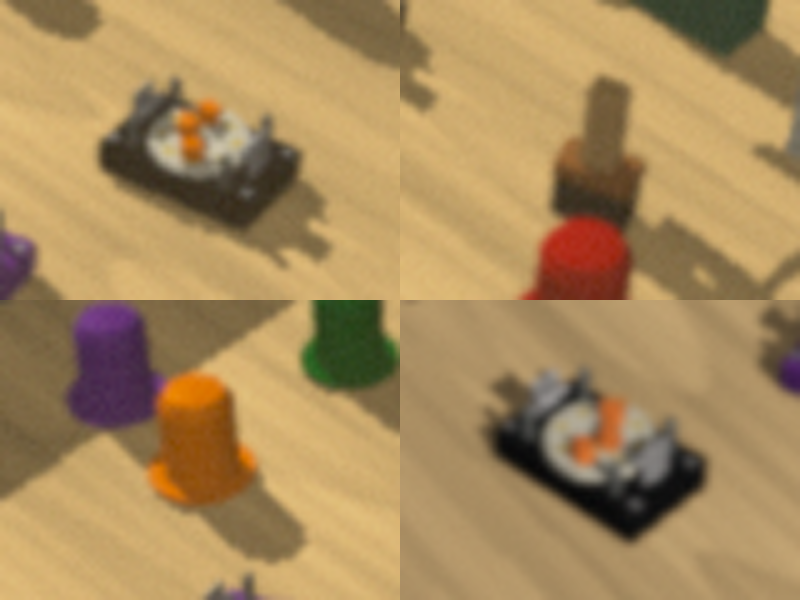

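Confirmed: the standing orange dome (side px ≈(182,228)) is the amber one meant, between the purple and green ones. The black foot with three orange bits (side px ≈(252,188)) is the lamp, and the brush is just behind the red dome. The purple foot and dome are look-alikes. Next, refine with segmentation and the wrist camera.

Run:
```python
from h import *
a=load('s0');b=load('d0')
w=snap('wrist','w0'); print(w['pose'].round(3),w['K'][0,0],w['k1'])
for n,s,u,v,z in [('plate',b,252,188.4,.032),('plateS',a,268.5,213.2,.032)]: print(n,atz(s,u,v,z).round(4))
# foot outline corners at z .026 guess: side crop / scene crop
for n,s,u0,v0,pts in [('side',b,211,160,[(100,140),(300,155),(245,210)]),('scene',a,228,185,[(93,133),(305,165),(230,222)])]:
    for u,v in pts: print(n,atz(s,u0+u/5,v0+v/5,.026 ).round(3))
# dome flange blob
for n,s,u,v,z in [('domeflange side',b,141+203/5,140+175/5,.007),('dome crown side',b,141+195/5,140+90/5,.067)]: print(n,atz(s,u,v,z).round(4))
cv2.imwrite('pics/v4.png',cv2.resize(w['img'][:,:,::-1],(800,600),interpolation=cv2.INTER_CUBIC))
```

```text
[[-1.     0.002 -0.001  0.674]
 [ 0.001  0.96   0.278 -0.076]
 [ 0.001  0.278 -0.96   0.384]
 [ 0.     0.     0.     1.   ]] 264.51469303270784 -0.06086589182094177
plate [0.5593 0.0055 0.032 ]
plateS [0.5596 0.0231 0.032 ]
side [0.513 0.062 0.026]
side [ 0.603 -0.044  0.026]
side [ 0.533 -0.06   0.026]
scene [ 0.61  -0.03   0.026]
scene [0.515 0.074 0.026]
scene [0.584 0.088 0.026]
domeflange side [0.4468 0.2608 0.007 ]
dome crown side [0.4602 0.2803 0.067 ]
```

View pics/v4.png

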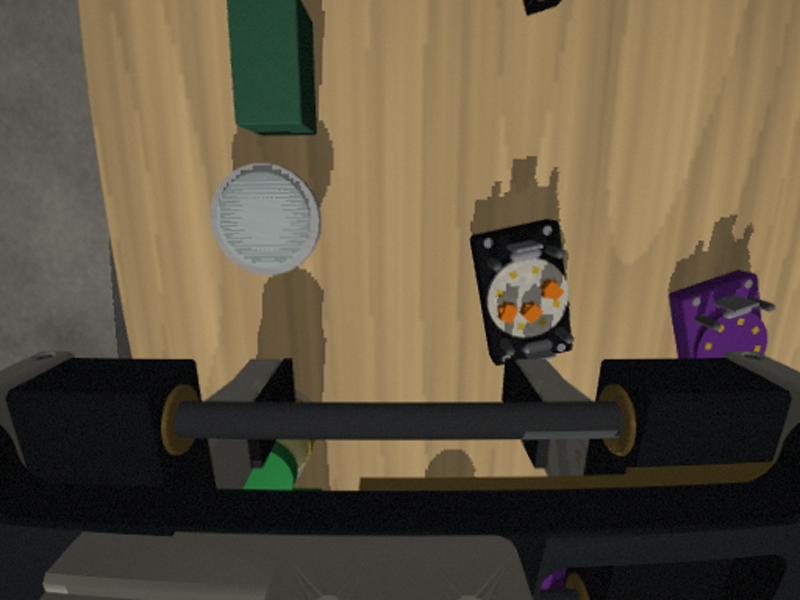

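The wrist picture shows the lamp clearly: plate centre ≈(528,298) at 800x600, foot corners ≈(472,236), (557,221), (573,350), (490,364), and bits at (553,290), (507,312), (532,312). I'll compute the lamp pose and check both other cameras against it.

Run:
```python
from h import *
w=load('w0');a=load('s0');b=load('d0');f=1/1.5625
P=lambda u,v,z:atz(w,u*f,v*f,z)
p=P(528,298,.032);print('plate',p.round(4))
c=[P(*q,.026) for q in [(472,236),(557,221),(573,350),(490,364)]]
for q in c:print(q.round(4))
print('ctr',np.mean(c,0).round(4),'sizes',[np.linalg.norm(c[i]-c[(i+1)%4]).round(4) for i in range(4)])
for e in (c[0]-c[3],c[1]-c[2]): print('yaw long',np.degrees(np.arctan2(-e[0],e[1])) )
for q in [(553,292),(507,314),(532,313)]:print('bit',P(*q,.040).round(4))
for q,z in [((-1,0),0)]: pass
print('spot',P(266,218,.046).round(3)); 
print('proj plate side',proj(b,p),'scene',proj(a,p))
# orange blobs (dome) in a,b
for n,s,box in(('side',b,(150,150,200,185)),('scene',a,(330,225,370,265))):
    x0,y0,x1,y1=box; h=cv2.cvtColor(s['img'],cv2.COLOR_RGB2HSV)[y0:y1,x0:x1]
    m=(h[...,0]<20)&(h[...,0]>5)&(h[...,1]>190)&(h[...,2]>80); ys,xs=np.nonzero(m); print(n,len(xs),xs.min()+x0,xs.max()+x0,ys.min()+y0,ys.max()+y0,xs.mean()+x0,ys.mean()+y0)
```

```text
plate [0.5582 0.0134 0.032 ]
[ 0.6094 -0.0401  0.026 ]
[ 0.5366 -0.0532  0.026 ]
[0.509  0.0652 0.026 ]
[0.5867 0.0789 0.026 ]
ctr [0.5604 0.0127 0.026 ] sizes [np.float64(0.074), np.float64(0.1216), np.float64(0.0789), np.float64(0.1211)]
yaw long -169.18187951482057
yaw long -166.8677243443838
bit [0.5395 0.0061 0.04  ]
bit [0.5781 0.0258 0.04  ]
bit [0.5562 0.0249 0.04  ]
spot [ 0.779 -0.057  0.046]
proj plate side [250.19220501 187.48075872] scene [267.13687486 211.37986864]
side 381 171 191 155 180 180.22834645669292 168.35958005249344
scene 570 335 359 231 262 348.22105263157897 247.5298245614035
```

Emit:
{"name": "send_rows", "arguments": {
  "plan": [
    [[17,10.8,0,0,0,0],[17,10.8,0,0,0,0],[17,10.8,0,0,0,0],[17,10.8,0,0,0,0],[17,10.8,0,0,0,0],[17,10.8,0,0,0,0],[17,10.8,0,0,0,0]]
  ]
}}

```text
clock: 0.73
tool_pos: [0.5659, -0.1716, 0.2268]
orientation: [-180.0, 0.0, -90.2]
force: [0.5, 0.7, -0.4]
opening: 0.0876
gripper_force: 0.0
```

Run:
```python
from h import *
w=snap('wrist','w1'); o=ctrl.get_obs();print(w['pose'].round(3),o['tool_pos'],o['orientation'],o['clock'],o['force'])
cv2.imwrite('pics/v5.png',cv2.resize(w['img'][:,:,::-1],(800,600),interpolation=cv2.INTER_CUBIC))
```

```text
[[-1.     0.004  0.001  0.564]
 [ 0.004  0.96   0.279 -0.247]
 [-0.     0.279 -0.96   0.385]
 [ 0.     0.     0.     1.   ]] [ 0.56665627 -0.17064656  0.22671431] [-1.79980221e+02  7.25663698e-03 -9.00924063e+01] 0.7833 [ 0.24184414  0.38944997 -0.33232328]
```

View pics/v5.png

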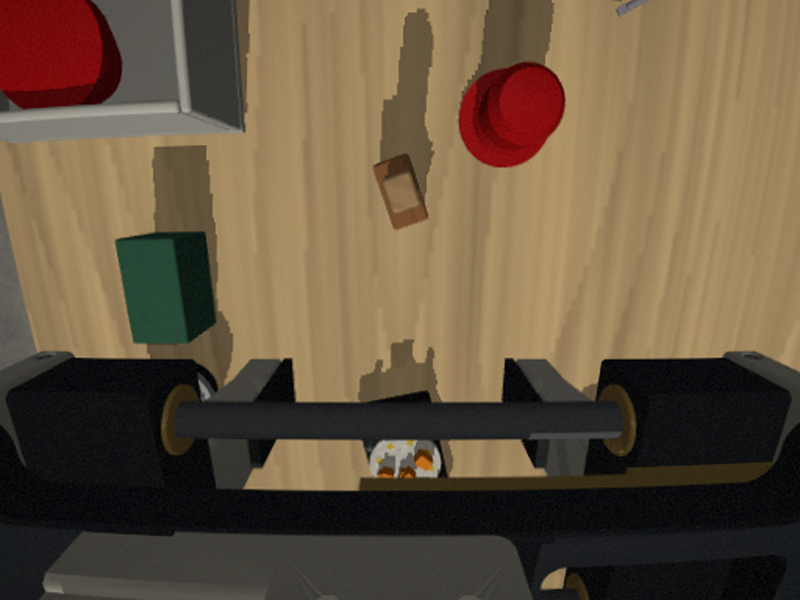

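The brush is at (401,192), its long axis turned about 18° in the image. Back corners are (374,165), (406,154), (428,216), (396,229). The red dome at (505,115) is well clear of it.

Run:
```python
from h import *
w=load('w1');f=1/1.5625
c=np.array([atz(w,u*f,v*f,.045) for u,v in [(374,165),(406,154),(428,216),(396,229)]])
print(c.round(4),c.mean(0).round(4),[np.linalg.norm(c[i]-c[(i+1)%4]).round(4) for i in range(4)])
for e in (c[0]-c[1],c[3]-c[2]): print('x axis deg',np.degrees(np.arctan2(e[1],e[0])))
for e in (c[3]-c[0],c[2]-c[1]): print('y axis deg-90',np.degrees(np.arctan2(e[1],e[0]))-90)
print('red top',atz(w,532*f,95*f,.075).round(3), 'red base',atz(w,503*f,117*f,.004).round(3))
h=cv2.cvtColor(w['img'],cv2.COLOR_RGB2HSV);print(h[100:148,240:272:3,2][::4])
```

```text
[[ 0.5832 -0.2687  0.045 ]
 [ 0.5581 -0.2767  0.045 ]
 [ 0.5404 -0.2293  0.045 ]
 [ 0.5662 -0.219   0.045 ]] [ 0.562  -0.2484  0.045 ] [np.float64(0.0263), np.float64(0.0507), np.float64(0.0278), np.float64(0.0525)]
x axis deg 17.889842639832647
x axis deg 21.691097060674586
y axis deg-90 18.84519134294264
y axis deg-90 20.49825270088425
red top [ 0.471 -0.314  0.075] red base [ 0.474 -0.311  0.004]
[[161 118 101 103  82  65  63  57 102 101 101]
 [159  67  91  81  69  69  66  58 103 103 102]
 [113 115 115  69  68  69  71  65  72 102 102]
 [119 114  83  70  81 109 136 127  57 102 101]
 [156 116 119 134 133 133 132 134  86  95  99]
 [156 114 125 143 143 140 138 135 116  60 101]
 [159 163 118 140 144 144 142 144 142  83  99]
 [155 162 118 128 143 142 145 143 144 114  72]
 [158 163 164 109 137 135 137 146 133 117 100]
 [158 161 166 114 126 119 118 116 109 119 117]
 [155 161 164 151 116 120 117 119 112 120 121]
 [154 163 165 167 111 118 125 154 166 168 166]]
```

Emit:
{"name": "send_rows", "arguments": {
  "plan": [
    [[4,0.3,0,0,0,7],[7.85,0.5,0,0,0,14],[7.85,0.5,0,0,0,21],[7.85,0.5,0,0,0,28],[7.85,0.5,0,0,0,35],[7.85,0.5,0,0,0,42],[7.85,0.5,0,0,0,49],[7.85,0.5,0,0,0,56]]
  ],
  "fingers": 1
}}

```text
clock: 1.45
tool_pos: [0.5629, -0.2475, 0.226]
orientation: [180.0, -0.0, -146.3]
force: [1.1, -0.1, -0.0]
opening: 0.0876
gripper_force: 0.0
```

Emit:
{"name": "send_rows", "arguments": {
  "plan": [
    [[0,0,0,0,0,7],[0,0,0,0,0,14.3],[0,0,3,0,0,14.3],[0,0,3,0,0,14.3]]
  ]
}}

```text
clock: 1.78
tool_pos: [0.5607, -0.2465, 0.1919]
orientation: [179.8, -0.3, -160.3]
force: [-1.3, 0.4, -1.7]
opening: 0.0881
gripper_force: 0.0
```

Run:
```python
from h import *
w=snap('wrist','w2'); o=ctrl.get_obs();print(w['pose'].round(3),o['tool_pos'],o['orientation'],o['clock'],o['joint_pos'])
f=lambda p:proj(w,p).round(1)
print(f([.562,-.2485,.106]),f([.562,-.2485,.045]))
h=cv2.cvtColor(w['img'],cv2.COLOR_RGB2HSV)
cv2.imwrite('pics/v6.png',cv2.resize(w['img'][:,:,::-1],(800,600),interpolation=cv2.INTER_CUBIC))
```

```text
[[-0.336  0.906  0.256  0.49 ]
 [ 0.942  0.322  0.097 -0.273]
 [ 0.005  0.273 -0.962  0.351]
 [ 0.     0.     0.     1.   ]] [ 0.56099355 -0.24705984  0.19389159] [ 179.82064254   -0.26305557 -160.20583394] 1.8333 [-5.56688263e+00  1.62461876e+01 -9.89919628e+00 -5.48844981e-02
 -6.41691526e+01 -6.46153134e+01]
[252.2 206.3] [252.3 191.1]
```

View pics/v6.png

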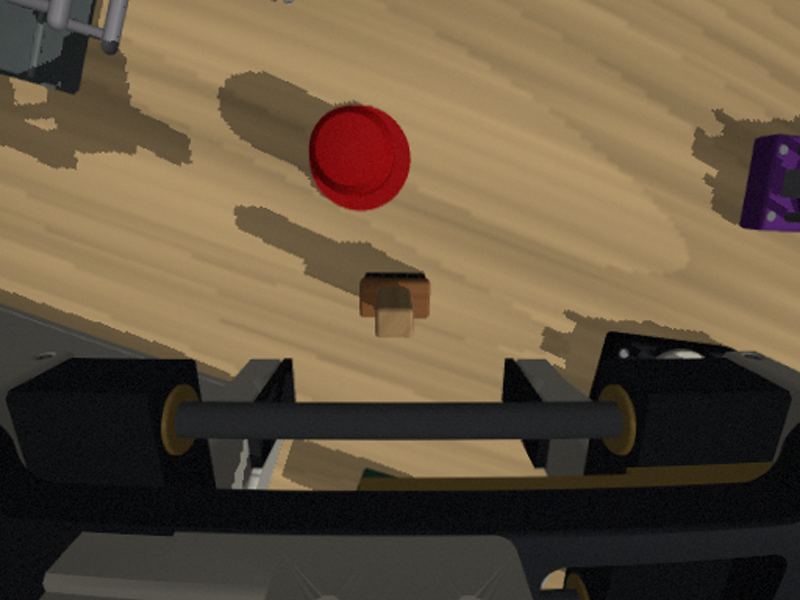

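The handle top at (394,322) matches the prediction exactly, and the brush is aligned with the fingers. I'll descend and grip.

Emit:
{"name": "send_rows", "arguments": {
  "plan": [
    [[0,0,4,0,0,0],[0,0,8,0,0,0],[0,0,11,0,0,0],[0,0,13.5,0,0,0],[0,0,13.5,0,0,0],[0,0,13.5,0,0,0]]
  ]
}}

```text
clock: 2.33
tool_pos: [0.5622, -0.2483, 0.0615]
orientation: [180.0, -0.1, -160.2]
force: [0.2, 0.8, 1.0]
opening: 0.0875
gripper_force: 0.0
```

Emit:
{"name": "send_rows", "arguments": {
  "plan": [
    [[0,0,0,0,0,0],[0,0,0,0,0,0],[0,0,0,0,0,0],[0,0,0,0,0,0],[0,0,0,0,0,0],[0,0,0,0,0,0],[0,0,0,0,0,0],[0,0,0,0,0,0]]
  ],
  "fingers": 0
}}

```text
clock: 3.0
tool_pos: [0.5619, -0.2486, 0.0617]
orientation: [-180.0, 0.0, -160.3]
force: [-0.3, -0.3, -1.0]
opening: 0.0401
gripper_force: 0.0
```

Emit:
{"name": "send_rows", "arguments": {
  "plan": [
    [[0,0,0,0,0,0],[0,0,0,0,0,0],[0,0,0,0,0,0],[0,0,0,0,0,0],[0,0,0,0,0,0],[0,0,0,0,0,0]]
  ],
  "fingers": 0
}}

```text
clock: 3.5
tool_pos: [0.5619, -0.2485, 0.0615]
orientation: [180.0, -0.0, -160.3]
force: [-0.0, -0.0, -0.6]
opening: 0.0238
gripper_force: 29.9
```

Emit:
{"name": "send_rows", "arguments": {
  "plan": [
    [[0,0,-3,0,0,0],[0,0,-7,0,0,0],[0,0,-10,0,0,0],[-3,3,-12,0,0,2],[-6,8,-12,0,0,4],[-9,12,-12,0,0,6],[-12,16,-12,0,0,8.7],[-14.5,20,-12,0,0,8.7]]
  ]
}}

```text
clock: 4.17
tool_pos: [0.6206, -0.0515, 0.1817]
orientation: [180.0, 0.0, -169.2]
force: [0.3, -0.6, -2.0]
opening: 0.0239
gripper_force: 29.9
```

Emit:
{"name": "send_rows", "arguments": {
  "plan": [
    [[0,3.9,0,0,0,0],[0,3.9,0,0,0,0],[0,3.9,0,0,0,0]]
  ]
}}

```text
clock: 4.42
tool_pos: [0.6127, -0.0128, 0.1813]
orientation: [180.0, -0.0, -168.8]
force: [-0.1, -0.1, -1.2]
opening: 0.024
gripper_force: 29.9
```

Run:
```python
from h import *
w=snap('wrist','w3'); o=ctrl.get_obs();print(w['pose'].round(3),o['tool_pos'],o['orientation'],o['clock'],o['opening'])
cv2.imwrite('pics/v7.png',cv2.resize(w['img'][:,:,::-1],(800,600),interpolation=cv2.INTER_CUBIC))
```

```text
[[-0.193  0.943  0.272  0.538]
 [ 0.981  0.185  0.055 -0.028]
 [ 0.001  0.277 -0.961  0.34 ]
 [ 0.     0.     0.     1.   ]] [ 0.61273509 -0.0141935   0.1813394 ] [-1.79999314e+02 -2.63816747e-02 -1.68885634e+02] 4.4667 0.023907675480343164
```

View pics/v7.png

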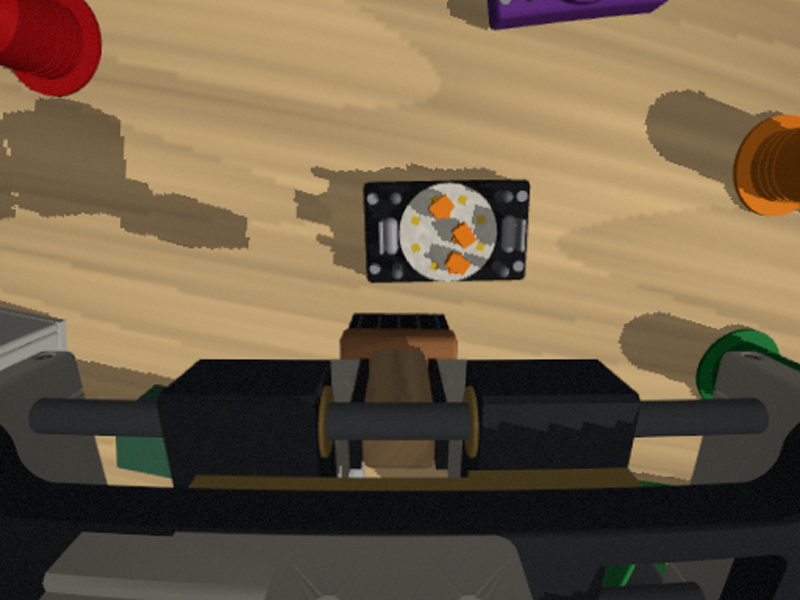

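The lamp is seen square-on: corners (364,183), (529,180), (525,279), (368,281), plate centre (448,231). The bits are at (441,208), (463,236), (457,263). The brush hangs straight from the fingers.

Run:
```python
from h import *
w=load('w3');f=1/1.5625
P=lambda u,v,z:atz(w,u*f,v*f,z)
c=np.array([P(*q,.026) for q in [(365,183),(529,180),(525,279),(368,281)]])
print(c.round(4),c.mean(0).round(4),[np.linalg.norm(c[i]-c[(i+1)%4]).round(4) for i in range(4)])
e=c[1]+c[2]-c[0]-c[3];print('yaw',np.degrees(np.arctan2(-e[0],e[1])))
print('plate',P(448.5,231,.032).round(4))
L=np.array([.5595,.013]);y=np.radians(11.3);R=np.array([[np.cos(y),-np.sin(y)],[np.sin(y),np.cos(y)]])
# overlay check: plate rim extent
m=np.zeros((384,512),np.uint8)
for q in [(441,206),(463,235),(457,262)]: print('bit lamp frame',(R.T@(P(*q,.042)[:2]-L)).round(4))
for q in [(372,198),(507,250)]: pass
img=w['img'];g=img.min(2).astype(int);mm=((g>125)&(img.max(2)-g<40)).astype(np.uint8);mm[:110]=0;mm[185:]=0;mm[:,:254]=0;mm[:,320:]=0
pts=np.argwhere(mm)[:,::-1].astype(np.float32);(x,yc),r=cv2.minEnclosingCircle(cv2.convexHull(pts));print('circle',x,yc,r,atz(w,x,yc,.032).round(4))
# handle/brush y-check: bristle block corners
for q in [(353,315),(445,315)]: print('bristle',P(*q,.150-0).round(4),P(*q,.12).round(4))
```

```text
[[ 0.5354 -0.0528  0.026 ]
 [ 0.5096  0.0643  0.026 ]
 [ 0.5815  0.0813  0.026 ]
 [ 0.6067 -0.0379  0.026 ]] [0.5583 0.0137 0.026 ] [np.float64(0.1199), np.float64(0.0739), np.float64(0.1219), np.float64(0.0729)]
yaw 12.171246324383219
plate [0.557  0.0138 0.032 ]
bit lamp frame [-0.0205 -0.0057]
bit lamp frame [-0.0003  0.0105]
bit lamp frame [0.0191 0.0069]
circle 286.3874816894531 148.2427215576172 31.44525718688965 [0.5576 0.0132 0.032 ]
bristle [ 0.5973 -0.0382  0.15  ] [ 0.6067 -0.0398  0.12  ]
bristle [0.5888 0.005  0.15  ] [0.5968 0.0102 0.12  ]
```

Emit:
{"name": "send_rows", "arguments": {
  "plan": [
    [[-0.7,1.9,0,0,0,-0.6],[-1.4,3.8,0,0,0,-0.6],[-1.4,3.8,2,0,0,-0.6],[-1.4,3.8,4,0,0,-0.6],[-1.4,3.8,6,0,0,-0.6],[-1.4,3.8,8,0,0,-0.6],[-1.4,3.8,8.4,0,0,-0.6],[-1.4,3.8,8.4,0,0,-0.6]]
  ]
}}

```text
clock: 5.13
tool_pos: [0.6185, 0.0233, 0.096]
orientation: [-180.0, -0.2, -168.5]
force: [0.7, 0.3, 0.1]
opening: 0.0238
gripper_force: 29.9
```

Emit:
{"name": "send_rows", "arguments": {
  "plan": [
    [[0,0.25,-0.1,0,0,-0.3],[1,0.25,-0.1,0,0,-0.3],[2.2,0.25,-0.1,0,0,-0.3],[3.4,0.25,-0.1,0,0,-0.3],[4.6,0.25,-0.1,0,0,-0.3],[5.8,0.25,-0.1,0,0,-0.3],[7,0.25,-0.1,0,0,-0.3],[8.2,0.25,-0.1,0,0,-0.3]]
  ]
}}

```text
clock: 5.8
tool_pos: [0.5385, 0.0108, 0.1002]
orientation: [180.0, 0.2, -168.1]
force: [0.6, -0.4, -0.7]
opening: 0.0239
gripper_force: 29.9
```

Emit:
{"name": "send_rows", "arguments": {
  "plan": [
    [[1.2,0,0,0,0,0],[2.4,0,0,0,0,0],[3.6,0,0,0,0,0],[4.6,0,0,0,0,0],[4.6,0,0,0,0,0],[4.6,0,0,0,0,0]]
  ]
}}

```text
clock: 6.3
tool_pos: [0.4937, 0.0014, 0.0993]
orientation: [180.0, 0.1, -168.1]
force: [0.6, 0.6, -0.6]
opening: 0.0241
gripper_force: 29.9
```

Emit:
{"name": "send_rows", "arguments": {
  "plan": [
    [[0,0,-3,0,0,0],[0,0,-7,0,0,0],[0,-4,-9,0,0,0],[0,-8,-9,0,0,0],[0,-12,-9,0,0,0],[0,-14,-9,0,0,0],[0,-14,-9,0,0,0]]
  ]
}}

```text
clock: 6.88
tool_pos: [0.5236, -0.1389, 0.1885]
orientation: [-180.0, 0.0, -168.3]
force: [0.0, 0.3, -1.3]
opening: 0.0238
gripper_force: 29.9
```

Run:
```python
from h import *
b=snap('side','d1');a=snap('scene','s1');w=snap('wrist','w4')
c=lambda s,u,v,W,H:cv2.resize(s['img'][v:v+H,u:u+W,::-1],(400,300),interpolation=cv2.INTER_CUBIC)
cv2.imwrite('pics/v8.png',np.vstack([np.hstack([c(b,200,150,100,75),c(a,228,175,100,75)]),np.hstack([c(w,0,0,512,384),c(b,0,0,512,384)])]))
o=ctrl.get_obs();print(o['tool_pos'],o['orientation'],o['clock'],o['joint_pos'].round(1))
```

```text
[ 0.5226788  -0.13578935  0.18825246] [ 1.79995963e+02 -2.13128066e-02 -1.68159509e+02] 7.0333 [  6.2   9.6 -19.6  -0.  -60.9 -84.4]
```

View pics/v8.png

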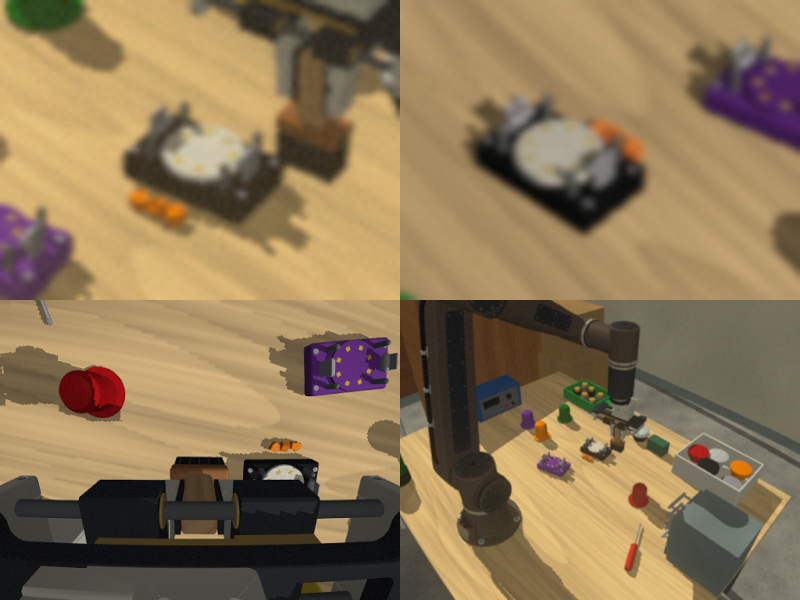

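All three bits lie on the bench on the lamp's -x side, in a row at about (158,205) in the top-left crop, and the plate is clear. I'll put the brush down here, about 0.18 m from the lamp.

Emit:
{"name": "send_rows", "arguments": {
  "plan": [
    [[0,-2,2,0,0,0],[0,-2.5,5,0,0,0],[0,-2.5,8,0,0,0],[0,-2.5,10.5,0,0,0],[0,-2.5,12,0,0,0],[0,-2.5,12.6,0,0,0],[0,-2.5,12.6,0,0,0],[0,-2.5,12.6,0,0,0]]
  ]
}}

```text
clock: 7.7
tool_pos: [0.5283, -0.1591, 0.0629]
orientation: [-180.0, 0.0, -168.0]
force: [-0.9, 0.0, -0.9]
opening: 0.0239
gripper_force: 30.0
```

Emit:
{"name": "send_rows", "arguments": {
  "plan": [
    [[0,0,0.05,0,0,0],[0,0,0.05,0,0,0],[0,0,0.05,0,0,0],[0,0,0.05,0,0,0]]
  ]
}}

```text
clock: 8.03
tool_pos: [0.5278, -0.16, 0.0623]
orientation: [-180.0, 0.0, -168.1]
force: [0.8, 0.4, -0.6]
opening: 0.0238
gripper_force: 30.0
```

Emit:
{"name": "send_rows", "arguments": {
  "plan": [
    [[0,0,0.05,0,0,0],[0,0,0.05,0,0,0],[0,0,0.05,0,0,0],[0,0,0.05,0,0,0],[0,0,0.05,0,0,0],[0,0,0.05,0,0,0],[0,0,0.05,0,0,0],[0,0,0.05,0,0,0]]
  ],
  "fingers": 1
}}

```text
clock: 8.7
tool_pos: [0.5277, -0.1601, 0.0615]
orientation: [180.0, -0.0, -168.1]
force: [0.3, -0.7, 0.7]
opening: 0.0716
gripper_force: 0.0
```

Emit:
{"name": "send_rows", "arguments": {
  "plan": [
    [[0,0,0,0,0,0],[0,0,-3,0,0,0],[0,0,-7,0,0,0],[0,0,-11,0,0,0],[0,0,-14,0,0,0],[0,0,-14,0,0,0]]
  ]
}}

```text
clock: 9.2
tool_pos: [0.5311, -0.1607, 0.2088]
orientation: [-179.8, 0.6, -168.0]
force: [0.7, -0.5, 0.3]
opening: 0.0871
gripper_force: 0.0
```

Emit:
{"name": "send_rows", "arguments": {
  "plan": [
    [[0,3,0,0,0,-7],[0,7,0,0,0,-14],[-0.5,11,0,0,0,-21],[-1,15,0,0,0,-28],[-1,19,0,0,0,-35],[-1,23,0,0,0,-42],[-1.2,27,0,0,0,-49],[-1.2,31,0,0,0,-56]]
  ]
}}

```text
clock: 9.87
tool_pos: [0.4748, 0.1476, 0.2017]
orientation: [-180.0, 0.0, -111.7]
force: [0.6, -0.0, -0.5]
opening: 0.0875
gripper_force: 0.0
```

Emit:
{"name": "send_rows", "arguments": {
  "plan": [
    [[-3,2,0,0,0,-7],[-6,4,0,0,0,-14],[-9,6,0,0,0,-21],[-12,8,0,0,0,-28],[-16,9.8,0,0,0,-33.6],[-16.2,9.8,0,0,0,-33.6],[-16.2,9.8,0,0,0,-33.6],[-16.2,9.8,0,0,0,-33.6]]
  ]
}}

```text
clock: 10.53
tool_pos: [0.4452, 0.3327, 0.2009]
orientation: [179.9, -0.0, -78.5]
force: [0.6, -0.2, 0.1]
opening: 0.0879
gripper_force: 0.0
```

Run:
```python
from h import *
w=snap('wrist','w5'); o=ctrl.get_obs();print(w['pose'].round(3),o['tool_pos'],o['orientation'],o['clock'],o['joint_pos'].round(1))
cv2.imwrite('pics/v9.png',cv2.resize(w['img'][:,:,::-1],(800,600),interpolation=cv2.INTER_CUBIC))
h=cv2.cvtColor(w['img'],cv2.COLOR_RGB2HSV); m=((h[...,0]<22)&(h[...,0]>4)&(h[...,1]>200)&(h[...,2]>60)).astype(np.uint8)
n,_,st,_=cv2.connectedComponentsWithStats(m)
for s in st[1:]:
    if s[4]>150: print(s)
```

```text
[[-0.98  -0.19  -0.056  0.459]
 [-0.198  0.942  0.272  0.259]
 [ 0.001  0.278 -0.961  0.359]
 [ 0.     0.     0.     1.   ]] [0.44535806 0.3320155  0.20113142] [ 1.79955954e+02 -3.18308562e-02 -7.85464767e+01] 10.5833 [ 56.9  10.4 -16.7  -0.  -62.9 -45.4]
[ 229  103   61   63 2952]
```

View pics/v9.png

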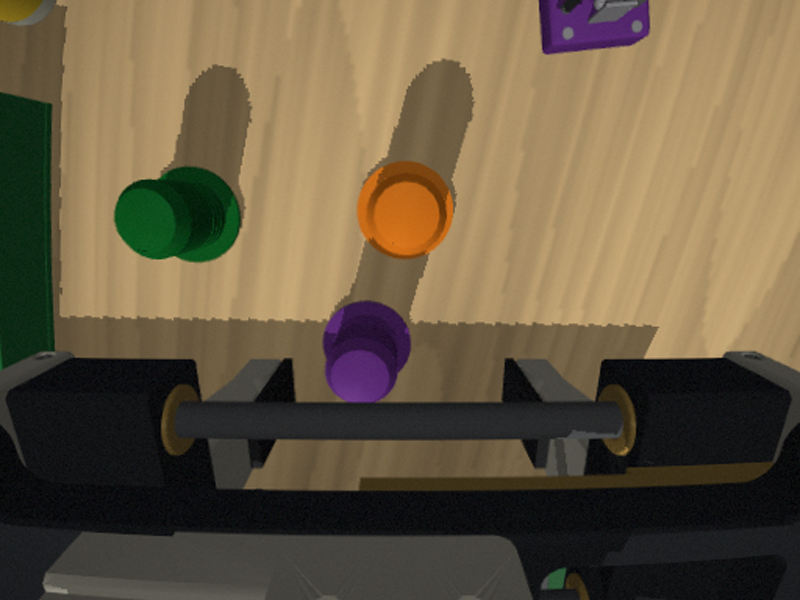

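Amber flange at (406,210), with the crown at (406,213) almost directly below the camera. Purple at (366,345) lies across the closing line and green at (178,215) is well off, so the fingers' way is free.

Run:
```python
from h import *
w=load('w5');f=1/1.5625
p=[atz(w,259.8,134.7,.006),atz(w,406*f,213*f,.067),atz(w,405.5*f,210.5*f,.006)]
print(np.round(p,4), np.linalg.norm(atz(w,229,134,.006)-atz(w,290.5,134,.006)))
for q,z in(((367,340),.005),((362,372),.075),((152,218),.072)): print(atz(w,q[0]*f,q[1]*f,z).round(3))
t=np.array(p[0]+p[1])/2; o=ctrl.get_obs()
from scipy.spatial.transform import Rotation as R
T=R.from_euler('xyz',o['orientation'],degrees=True).as_matrix(); t[2]=.034
print('tool shift',(T.T@(t-o['tool_pos'])).round(4),t)
```

```text
[[0.4495 0.2708 0.006 ]
 [0.4508 0.2704 0.067 ]
 [0.4499 0.2709 0.006 ]] 0.08010624300635089
[0.461 0.39  0.005]
[0.46  0.39  0.075]
[0.624 0.307 0.072]
tool shift [0.0611 0.0074 0.1672] [0.45013602 0.27058752 0.034     ]
```

Emit:
{"name": "send_rows", "arguments": {
  "plan": [
    [[3,0.4,0,0,0,0],[6.1,0.75,1,0,0,0],[6.1,0.75,4,0,0,0],[6.1,0.75,8,0,0,0],[6.1,0.75,12,0,0,0],[6.1,0.75,15,0,0,0],[6.1,0.75,16.7,0,0,0],[6.1,0.75,16.7,0,0,0]]
  ]
}}

```text
clock: 11.25
tool_pos: [0.4487, 0.2679, 0.0311]
orientation: [179.7, -0.2, -78.7]
force: [-0.3, -0.3, 0.1]
opening: 0.0876
gripper_force: 0.0
```

Emit:
{"name": "send_rows", "arguments": {
  "plan": [
    [[0,0,0,0,0,0],[0,0,0,0,0,0],[0,0,0,0,0,0],[0,0,0,0,0,0],[0,0,0,0,0,0],[0,0,0,0,0,0],[0,0,0,0,0,0],[0,0,0,0,0,0]]
  ],
  "fingers": 0
}}

```text
clock: 11.92
tool_pos: [0.4508, 0.2719, 0.0355]
orientation: [-179.9, 0.0, -78.5]
force: [-1.1, -0.9, 7.5]
opening: 0.0556
gripper_force: 30.0
```

Emit:
{"name": "send_rows", "arguments": {
  "plan": [
    [[0,0,0,0,0,0],[0,0,0,0,0,0]]
  ]
}}

```text
clock: 12.08
tool_pos: [0.4509, 0.272, 0.0355]
orientation: [-179.9, 0.0, -78.5]
force: [-2.3, -1.0, 7.5]
opening: 0.0558
gripper_force: 30.0
```

Emit:
{"name": "send_rows", "arguments": {
  "plan": [
    [[0,0,-3,0,0,0],[0,0,-7,0,0,0],[0,0,-11,0,0,0],[2,-1,-14,0,0,0],[5,-2,-16.5,0,0,0],[9,-3,-16.5,0,0,0],[13,-4,-16.5,0,0,0],[16.5,-5.3,-16.5,0,0,0]]
  ]
}}

```text
clock: 12.75
tool_pos: [0.5352, 0.1186, 0.2005]
orientation: [-179.9, 0.1, -78.5]
force: [0.2, 0.5, -1.5]
opening: 0.0552
gripper_force: 30.0
```

Emit:
{"name": "send_rows", "arguments": {
  "plan": [
    [[1.5,0,0,0,0,0],[1.5,0,0,0,0,0],[1.5,0,0,0,0,0],[1.5,0,0,0,0,0]]
  ]
}}

```text
clock: 13.08
tool_pos: [0.538, 0.1058, 0.1994]
orientation: [180.0, 0.0, -78.5]
force: [-0.1, 0.2, 0.4]
opening: 0.0558
gripper_force: 30.0
```

Run:
```python
from h import *
w=snap('wrist','w6'); o=ctrl.get_obs();print(w['pose'].round(3),o['tool_pos'],o['orientation'],o['clock'],o['opening'],o['force'])
p=w['img'][:230,80:440,::-1]
cv2.imwrite('pics/v10.png',cv2.resize(p,(720,460),interpolation=cv2.INTER_CUBIC))
```

```text
[[-0.98  -0.19  -0.055  0.552]
 [-0.198  0.941  0.273  0.032]
 [-0.     0.279 -0.96   0.358]
 [ 0.     0.     0.     1.   ]] [0.53795906 0.10624031 0.19946926] [ 1.79996742e+02  9.43261856e-03 -7.84669122e+01] 13.1333 0.0557890930061203 [ 0.58851136  0.19274162 -0.36082075]
```

View pics/v10.png

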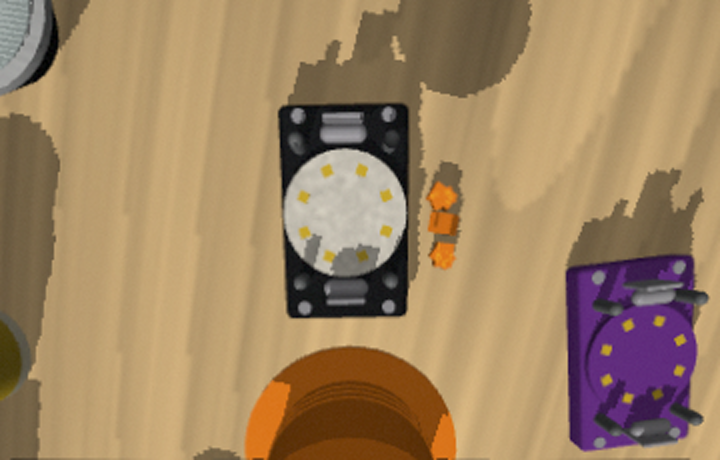

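The plate is clean, its circle centred at ≈(345.5,212) in this 2x crop with a symmetric dot ring around (345,213.6). The bits lie on the bench to its right at (443,225). The dome hangs level in the fingers.

Run:
```python
from h import *
from scipy.spatial.transform import Rotation as R
from scipy.optimize import least_squares
w=load('w6');img=w['img'].astype(int)
D=np.array([(327,171),(362,170),(386,196),(386,231),(363,256),(329,256),(305,232),(304,197)])/2+[80,0]
c1=np.mean([atz(w,*q,.032) for q in D],0)
# rim: white+shadow vs black, from world-fit of circle radius
g=cv2.GaussianBlur(w['img'].max(2),(0,0),.7).astype(float)
c=c1[:2].copy()
for it in range(3):
    E=[]
    for a in np.radians(np.arange(0,360,5)):
        r=np.arange(.031,.0385,.0002); v=[]
        for x in r:
            u=proj(w,[c[0]+x*np.cos(a),c[1]+x*np.sin(a),.032]); v.append(cv2.getRectSubPix(g.astype(np.float32),(1,1),(float(u[0]),float(u[1])))[0,0])
        dg=np.gradient(np.array(v)); k=dg.argmin()
        if dg[k]<-1.0 and 0<k<len(r)-1:E.append([c[0]+r[k]*np.cos(a),c[1]+r[k]*np.sin(a)])
    E=np.array(E);s=least_squares(lambda p:np.hypot(*(E-p[:2]).T)-p[2],[*c,.036],loss='soft_l1',f_scale=.0005).x;c=s[:2]
f=2
C=np.array([atz(w,80+u/2,v/2,.026) for u,v in[(279,104),(408,103),(409,317),(287,318)]])
print('dots',c1.round(4),'rim',s.round(4),len(E),'corners',C.mean(0).round(4))
e=C[2]+C[3]-C[0]-C[1];print('yaw',np.degrees(np.arctan2(-e[0],e[1])))
o=ctrl.get_obs();T=R.from_euler('xyz',o['orientation'],degrees=True).as_matrix()
for q in (c1[:2],c): print('tool shift TCP->seat',(T.T@(np.r_[q,.1095]-o['tool_pos'])).round(4))
w5=load('w5')
# same rim fit for the dome's flange on the bench not needed; refined flange ellipse
h=cv2.cvtColor(w5['img'],cv2.COLOR_RGB2HSV); m=((h[...,0]<22)&(h[...,0]>4)&(h[...,1]>180)&(h[...,2]>50)).astype(np.uint8)
k=max(cv2.findContours(m,0,1)[0],key=cv2.contourArea)[:,0]; W=np.array([atz(w5,*q,.0055)[:2] for q in k])
print('flange fit',least_squares(lambda p:np.hypot(*(W-p[:2]).T)-p[2],[.45,.27,.04],loss='soft_l1',f_scale=.0005).x.round(4))
```

```text
dots [0.5578 0.0137 0.032 ] rim [0.5585 0.0134 0.036 ] 72 corners [0.5575 0.0137 0.026 ]
yaw 12.583529470394685
tool shift TCP->seat [ 0.0947 -0.001   0.09  ]
tool shift TCP->seat [ 0.0951 -0.0016  0.09  ]
flange fit [0.4506 0.2711 0.0394]
```

Emit:
{"name": "send_rows", "arguments": {
  "plan": [
    [[3,-0.1,0,0,0,0],[6,-0.15,0,0,0,0],[8.5,-0.15,0,0,0,0],[9.45,-0.15,2,0,0,0],[9.45,-0.15,5,0,0,0],[9.45,-0.15,8,0,0,0],[9.45,-0.15,10,0,0,0],[9.45,-0.15,10,0,0,0]]
  ]
}}

```text
clock: 13.8
tool_pos: [0.5555, 0.0136, 0.0953]
orientation: [179.6, -0.0, -78.5]
force: [-0.1, 0.2, -1.1]
opening: 0.0557
gripper_force: 30.0
```

Emit:
{"name": "send_rows", "arguments": {
  "plan": [
    [[0,0,0,0,0,0],[0,0,0,0,0,0],[0,0,0,0,0,0],[0,0,0,0,0,0]]
  ]
}}

```text
clock: 14.13
tool_pos: [0.5596, 0.014, 0.1012]
orientation: [-179.8, 0.0, -78.5]
force: [-0.2, 0.0, -0.4]
opening: 0.0553
gripper_force: 30.0
```

Emit:
{"name": "send_rows", "arguments": {
  "plan": [
    [[0,0,0,0,0,0],[0,0,0,0,0,0],[0,0,0,0,0,0],[0,0,0,0,0,0]]
  ]
}}

```text
clock: 14.47
tool_pos: [0.5586, 0.0133, 0.0997]
orientation: [-180.0, 0.0, -78.5]
force: [0.4, 0.4, -0.3]
opening: 0.0556
gripper_force: 30.0
```

```bash
python3 -c "
from plant import ctrl
o=ctrl.get_obs();print(o['tool_pos'],o['force'],o['qvel'].round(2))"
```

```text
[0.55861746 0.01327783 0.09972826] [ 0.44987832  0.37395831 -0.26948084] [ 0.03  0.24 -0.05 -0.15  0.06 -0.02]
```

Emit:
{"name": "send_rows", "arguments": {
  "plan": [
    [[-0.05,0,0.4,0,0,0],[-0.05,0,0.8,0,0,0],[-0.05,0,1.1,0,0,0],[-0.05,0,1.4,0,0,0],[-0.05,0,1.5,0,0,0],[-0.05,0,1.5,0,0,0],[-0.05,0,1.5,0,0,0]]
  ]
}}

```text
clock: 15.05
tool_pos: [0.5585, 0.0138, 0.0844]
orientation: [180.0, -0.0, -78.5]
force: [0.3, -0.3, -0.8]
opening: 0.0552
gripper_force: 30.0
```

Emit:
{"name": "send_rows", "arguments": {
  "plan": [
    [[0,0,0.2,0,0,0],[0,0,0.4,0,0,0],[0,0,0.6,0,0,0],[0,0,0.7,0,0,0],[0,0,0.8,0,0,0],[0,0,0.9,0,0,0],[0,0,1.0,0,0,0],[0,0,1.0,0,0,0]]
  ]
}}

```text
clock: 15.72
tool_pos: [0.5603, 0.0143, 0.0762]
orientation: [-179.8, -0.0, -78.4]
force: [0.8, 1.0, 6.6]
opening: 0.0553
gripper_force: 30.0
```

Emit:
{"name": "send_rows", "arguments": {
  "plan": [
    [[0,0,0.1,0,0,0],[0,0,0.2,0,0,0],[0,0,0.3,0,0,0],[0,0,0.4,0,0,0],[0,0,0.5,0,0,0],[0,0,0.6,0,0,0],[0,0,0.6,0,0,0]]
  ]
}}

```text
clock: 16.3
tool_pos: [0.5588, 0.0141, 0.0682]
orientation: [-179.9, 0.0, -78.5]
force: [3.7, 0.3, -8.0]
opening: 0.0554
gripper_force: 30.0
```

Emit:
{"name": "send_rows", "arguments": {
  "plan": [
    [[0,0,0.2,0,0,0],[0,0,0.4,0,0,0],[0,0,0.6,0,0,0],[0,0,0.7,0,0,0],[0,0,0.8,0,0,0],[0,0,0.8,0,0,0],[0,0,0.8,0,0,0],[0,0,0.8,0,0,0]]
  ]
}}

```text
clock: 16.97
tool_pos: [0.5587, 0.0137, 0.0633]
orientation: [-179.9, -0.0, -78.4]
force: [-9.9, 2.2, 28.4]
opening: 0.0552
gripper_force: 30.0
```

Emit:
{"name": "send_rows", "arguments": {
  "plan": [
    [[0,0,0,0,0,0],[0,0,0,0,0,0],[0,0,0,0,0,0],[0,0,0,0,0,0]]
  ]
}}

```text
clock: 17.3
tool_pos: [0.5587, 0.0137, 0.0633]
orientation: [-179.9, -0.0, -78.4]
force: [-9.8, 1.1, 27.8]
opening: 0.0556
gripper_force: 30.0
```

Run:
```python
from h import *
b=snap('side','d2');a=load('d0')
o=ctrl.get_obs();print(o['tool_pos'],o['force'],o['opening'],o['gripper_force'],o['clock'])
# brush wood: difference against the first picture around its expected pixels
d=cv2.absdiff(b['img'],a['img']).max(2)
for z in(.0,.045,.075,.106):
    u=proj(b,[.528,-.16,z]);x,y=u.round().astype(int);print(z,u.round(0),b['img'][y,x],d[y,x])
```

```text
[0.55874962 0.01369904 0.0633611 ] [-9.76181882  1.4331156  28.83483444] 0.05540221584161045 30.044094896293245 17.35
0.0 [280. 223.] [53 42 30] 160
0.045 [281. 213.] [113  90  57] 93
0.075 [282. 206.] [117  93  61] 87
0.106 [282. 199.] [114  90  60] 81
```

The brush stands where it was put: dark bristles at the base, light wood along the handle up to 106 mm. The dome's underside is 4 mm below the seat, on the plate's stop, with a steady push of 28 N. Handing in.

```bash
python3 -c "
from plant import ctrl
print(ctrl.close_job())"
```

```text
the job is handed in; nothing more can be done
None
```

The job is handed in, verdict not shown: all three bits are on the bench, the brush stands let go about 0.17 m from the lamp, and the amber dome went past the clips' push peak to the plate's stop, still pressed with about 28 N (clips not checked by eye).

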